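# Open the used-battery jar on the reception scale

### The arm

A 6-joint arm with a two-finger parallel gripper is mounted at the origin on the work surface. World frame = base frame: x ahead of the robot, y to its left, z up, the work surface at z = 0. Lengths are in m, angles in rad, forces in N, time in s.
With the tool pointing down it reaches from about 0.35 to 0.975 m from the base axis. Payload 4.9 kg.
Tool frame: the origin (TCP) lies midway between the tips of the shut fingers; the grasp point (between the pads) lies 19 mm behind it (ctrl.tcp_to_grasp is the distance from the TCP to the grasp point, in m); z points along the fingers, y is the line along which they close (so a half turn about z gives the same grasp; the last joint's range is limited). The gripper opens to 85 mm and grips with 20 to 120 N. Pads are 22 mm wide; open, the fingers measure 114 mm over their backs; the gripper's body (76 mm by 85 mm) begins 54 mm behind the grasp point. The pads swing forward as they close: fully open they stand 13 mm farther back than shut.
Start: joints at [-1.379, 0.053, 1.613, -0, 1.476, -0.119], TCP at [0.191, -0.595, 0.231] pointing down, gripper open.
Joint ranges: [-3.01, 3.01], [-1.01, 2.22], [0.06, 2.58], [-1.02, 4.17], [0.09, 2.62], [-3.14, 3.14]. Speed limits (rad/s): [2.57, 2.57, 3.14, 3.14, 3.14, 3.14].

### API

Orientations are given as a rotation vector (axis times angle).
In Python, from station import ctrl, get_image, camera_params gives the robot as it stands (ctrl), with the cameras as plain functions.
- The arm moves only by the tool jog_arm, called after ">>>" as name(argument=value, ...) on one line, values as JSON. Schema: {"type":"object","properties":{"moves":{"type":"array","items":{"type":"array","items":{"type":"number"},"minItems":7,"maxItems":7},"minItems":1,"maxItems":20},"clamp_n":{"type":"number"},"only":{"type":"string"},"quiet":{"type":"boolean"},"lines":{"type":"string"}},"required":["moves"],"additionalProperties":false}. moves is a list of rows, 1 to 20 of them, each of 7 numbers: the finger opening in m, then dx, dy, dz in a scale on which 1.0 is 60 cm, then a rotation vector rx, ry, rz in fractions of the full range, 1 being pi rad; each row is the pose to reach, as a shift and turn from the pose commanded when the call began, along the tool's axes at that moment; what a row does not reach only later rows make up. A row lasts 1/12 s, in which the tool goes at most 0.0417 m and 0.125 rad, less where a joint would pass 70% of its speed; a pose out of reach is approached as far as the arm can. The fingers move at their own pace and stop on an object; clamp_n is the grip in N (left out, the last holds). Time passes only in rows, so rows that do not move let the fingers close. The tool returns the time, the measured TCP pose, the force, the opening and the grip force at its end. only (a regular expression) keeps the lines of the reply that match it, lines (a string "A,B") keeps lines A to B, and quiet returns only ok. Shift and turn numbers lie between -1 and 1, and a call with a number outside is refused. Input that does not fit is refused with a message, and nothing moves.
- ctrl.get_obs(): the state, without advancing time (a new reading comes with each control period).
- get_image(name): name is "scene" or "side" or "wrist"; returns the picture (400x640x3 uint8, red, green, blue); there is no depth.
- camera_params(name): a dict with "fx", "fy", "cx", "cy" (pixels), "T" (4x4, takes a point from camera to world coordinates); the wrist camera has in their place "tool_from_camera" (4x4, takes a point from camera to tool coordinates, whose origin is the TCP and whose axes are the flange's). Camera axes: x right, y down, z forward; pixel columns grow to the right and rows downward; lengths in m; the calibration is good to about 2 mm. A picture is of the moment at which its call begins: read the wrist's pose just before it. camera_params takes no time and is no camera call.
- ctrl.finish_job(): hands the job in; it is judged then, once.
The state is a dict: "t": time; "q": joint angles; "dq": joint speeds; "effort": joint torques, N m; "tool_pos": TCP position; "tool_rot": TCP orientation; "contact_force": force on the tool from outside, world axes, zero at the start; "wrist_torque": the same for the moment, N m; "opening": finger opening in m; "grip_force": force on a finger pad.
Only numpy, scipy, OpenCV 4.12 (cv2) and the standard library are available. Lean on these libraries where they do the work, as an engineer would, in place of code of your own. Each camera call takes 0.05 s, during which the arm holds its last target. There are 200 camera calls.

### The job

Weigh-in of the used hearing-aid batteries: set the square jar, cap still on, squarely into the square nest on the spring scale's pan, which keeps the jar from turning, and let its weight rest on the pan. Then unscrew the tight blue cap (anticlockwise), stop turning once its thread lets go (pointer at the green mark), and lift it straight off without lifting the jar out of the nest. Finish holding the cap level, centred one to three centimetres above the open mouth of the jar; do not put it down, and leave the other things on the counter where they are.

Things in the scene. Friction and masses are not known exactly. Their poses are not given: they have to be found in the camera images.
- jar: Clear square plastic jar of button cells, 240 to 390 g. Body 64 x 64 mm, 72 mm tall to its flat shoulder, round neck 38 mm across up to 94 mm. Origin: centre of its underside; z up, x and y across the flat sides. Red mark (shut) on its +x side, 12 mm towards +y; green mark (open) in the middle of its +y side, 1.2 rad anticlockwise of the red.
- jar_mouth (a point): Centre of the neck's rim, 94 mm above the jar's underside; axes as the jar. The neck has a three-start lug thread: the cap, shut at a yaw of 0.28 to 0.48 rad relative to the jar, rises 3 mm as it is turned anticlockwise (seen from above), is free from 1.2 to 1.9 rad (best 1.55), and hits a stop at 2.0 rad. It cannot be pulled off while the thread holds.
- cap: Blue ribbed round cap, 55 mm across, 28 mm tall, 45 g; white pointer line on top along its own +x (near the red mark when shut, the green when free). Origin: centre of its lower edge, z up; 75 mm above the jar's underside when shut, over 94 mm when clear of the neck. A spring liner inside (about 10 N) makes it tight. The shut jar may be carried by its cap.
- scale: White spring scale fixed to the counter, housing 140 x 140 x 34 mm with its paper dial on the -x side; origin at the centre of its underside, x and y along its sides. On top is a round steel pan, 124 mm across.
- pan_seat (a point): Centre of the nest's floor on the pan, 58 mm above the counter when empty (moves with the pan; axes as the scale). The black square nest is 69 x 69 mm inside, its sides parallel to the scale's, with walls 9 mm high and lips that flare out above them to 15 mm; the jar fits in at any quarter turn.
- pan (a joint): Depression of the pan in m: 0 empty, up to 0.016 at its stop; spring 400 N/m. The jar alone presses it 5 to 10 mm down.
- tester: Grey plastic battery tester, 110 x 60 x 26 mm, lying; origin under its centre. Bystander.
- fob: Beige plastic remote fob, 60 x 34 x 13 mm; origin under its centre. Bystander.
- dish: White ceramic trinket dish, 110 mm across, 30 mm high; origin under its centre. Bystander.
- key: Brass drawer key on a red plastic ring, about 87 mm long, 5 mm thick, lying; origin beside the key's bow. Bystander.
- bell: Steel desk bell, 84 mm across, 52 mm high; origin under its centre. Bystander.
- pen_pot: Empty blue ceramic pen pot, 80 mm across, 100 mm high; origin under its centre. Bystander.

How it is judged:
By the outcome, as a careful person would: the job done as asked, in the order asked, and still so for the second after the job is handed in, while the arm keeps its last pose, push and grip.
It also fails if it takes over 54 s, if anything falls off the work surface, if the arm or the gripper's body presses on something with over 40 N, if the wrist force passes 120 N, or if a joint passes its speed limit or range.

## Working session

There is one attempt and no reset: what is moved stays moved. The work goes in short steps, Python scripts to look and compute and a tool call to move; the robot and the scene stay as the last step left them, time stands still between calls to the robot, and variables do not carry over. Pictures are saved under pics/ and viewed, at most 10 in all, crops included, and the job is handed in when it is done.

```bash
ls; mkdir -p pics; python3 - <<'E'
from station import ctrl, get_image, camera_params
import cv2
o=ctrl.get_obs();print(o['t'],o['tool_pos'],o['tool_rot'],o['opening'])
print(ctrl.tcp_to_grasp)
for n in ["scene","side"]:
    im=get_image(n);cv2.imwrite(f'pics/{n}0.png',im[:,:,::-1])
E
```

```text
pics
station.py
0.0 [ 0.19101506 -0.59445353  0.23008114] [-3.10174141e+00 -4.85896381e-01  7.32336228e-05] 0.0856419774266651
0.0187
```

View pics/scene0.png

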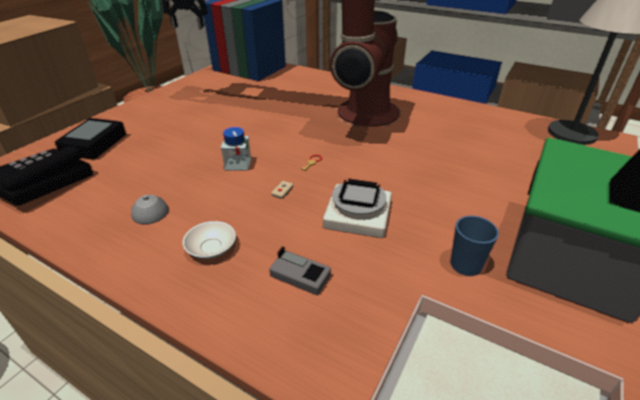

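View pics/side0.png

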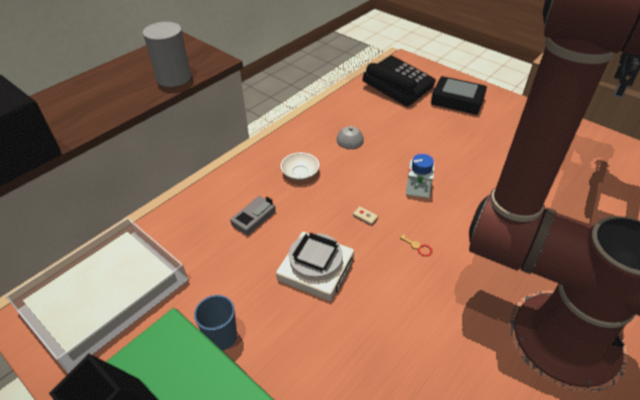

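The scene view shows the jar at about (236,150) with its cap at (234,133), and the scale at (358,208). In the side view the cap is at (423,162) and the nest at (316,253).

```bash
cat > h.py <<'E'
from station import ctrl, get_image, camera_params
import numpy as np, cv2
from scipy.spatial.transform import Rotation as R
def cam(n,obs=None):
    p=camera_params(n)
    K=np.array([[p['fx'],0,p['cx']],[0,p['fy'],p['cy']],[0,0,1.]])
    if n=='wrist':
        o=obs or ctrl.get_obs();T=np.eye(4);T[:3,:3]=R.from_rotvec(o['tool_rot']).as_matrix();T[:3,3]=o['tool_pos']
        return K,T@np.array(p['tool_from_camera'])
    return K,np.array(p['T'])
def onplane(K,T,uv,z):
    uv=np.atleast_2d(np.float64(uv));d=np.c_[uv,np.ones(len(uv))]@np.linalg.inv(K).T@T[:3,:3].T
    c=T[:3,3];return c+d*((z-c[2])/d[:,2])[:,None]
def proj(K,T,P):
    q=(np.atleast_2d(P)-T[:3,3])@T[:3,:3];q=q@K.T;return q[:,:2]/q[:,2:]
def blob(im,box,lo,hi):
    x0,y0,x1,y1=box;h=cv2.cvtColor(im[y0:y1,x0:x1],cv2.COLOR_RGB2HSV)
    v,u=np.nonzero(cv2.inRange(h,lo,hi));return u.mean()+x0,v.mean()+y0,len(u)
E
python3 - <<'E'
from h import *
tiles=[]
for n,bx,z,b2,uv in [('scene',(215,120,255,150),0.09,(320,170,400,240),(360,192)),('side',(405,145,440,180),0.09,(270,225,360,300),(316,253))]:
    im=cv2.imread(f'pics/{n}0.png')[:,:,::-1];K,T=cam(n)
    b=blob(im,bx,(105,120,40),(130,255,255));print(n,b,onplane(K,T,b[:2],z),'nest',onplane(K,T,uv,0.06),T[:3,3])
    c=im[b2[1]:b2[3],b2[0]:b2[2]]
    tiles.append(cv2.resize(c,(400,300),interpolation=cv2.INTER_CUBIC))
    j=(int(b[0])-30,int(b[1])-20);tiles.append(cv2.resize(im[j[1]:j[1]+60,j[0]:j[0]+80],(400,300),interpolation=cv2.INTER_CUBIC))
cv2.imwrite('pics/crop0.png',np.vstack([np.hstack(tiles[:2]),np.hstack(tiles[2:])])[:,:,::-1])
print(R.from_rotvec(ctrl.get_obs()['tool_rot']).as_matrix().round(3), camera_params('wrist'))
E
```

```text
scene (np.float64(233.56201550387595), np.float64(135.96899224806202), 258) [[ 0.48710454 -0.17577441  0.09      ]] nest [[0.5067457  0.21088412 0.06      ]] [1.20304363 0.51129078 0.62066925]
side (np.float64(422.6632302405498), np.float64(164.05154639175257), 291) [[ 0.48247463 -0.17314128  0.09      ]] nest [[0.51404859 0.21354606 0.06      ]] [0.04872651 0.71890682 0.92941321]
[[ 0.952  0.306 -0.   ]
 [ 0.306 -0.952  0.002]
 [ 0.    -0.002 -1.   ]] {'fx': 350.08349422770686, 'fy': 350.08349422770686, 'cx': 318.0396952587998, 'cy': 198.64855971808973, 'tool_from_camera': array([[-2.39642452e-04, -9.50254432e-01, -3.11474648e-01,
         7.97275802e-02],
       [ 9.99999971e-01, -2.17355812e-04, -1.06265860e-04,
         5.06519768e-04],
       [ 3.32787798e-05, -3.11474664e-01,  9.50254457e-01,
        -1.41555152e-01],
       [ 0.00000000e+00,  0.00000000e+00,  0.00000000e+00,
         1.00000000e+00]])}
```

View pics/crop0.png

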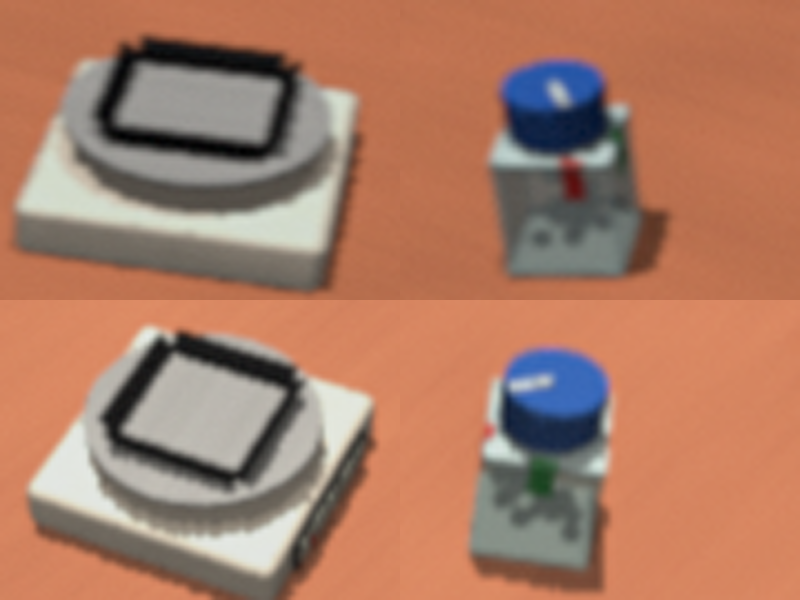

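The crops show the jar's red-mark face towards the scene camera and its green mark to the right. The nest is empty and dark-rimmed. Next I'll move the wrist camera over the jar.

The rows are not in the units I measure in: shifts go in shares of 60 cm and turns go in shares of pi rad. I convert before sending: 0.407 m / 0.6 = 0.6783, 0.39 m / 0.6 = 0.65.

>>> jog_arm(moves=[[0.085,0.05,-0.0383,0.005,0,0,0],[0.085,0.1,-0.0767,0.01,0,0,0],[0.085,0.15,-0.115,0.015,0,0,0],[0.085,0.2,-0.1533,0.02,0,0,0],[0.085,0.25,-0.1917,0.025,0,0,0],[0.085,0.3,-0.23,0.03,0,0,0],[0.085,0.35,-0.2683,0.0333,0,0,0],[0.085,0.4,-0.3067,0.0333,0,0,0],[0.085,0.45,-0.345,0.0333,0,0,0],[0.085,0.5,-0.3833,0.0333,0,0,0],[0.085,0.55,-0.4217,0.0333,0,0,0],[0.085,0.6,-0.46,0.0333,0,0,0],[0.085,0.65,-0.4983,0.0333,0,0,0],[0.085,0.6783,-0.515,0.0333,0,0,0],[0.085,0.6783,-0.515,0.0333,0,0,0],[0.085,0.6783,-0.515,0.0333,0,0,0],[0.085,0.6783,-0.515,0.0333,0,0,0]])

```text
t: 1.52
tool_pos: [0.4836, -0.1767, 0.2109]
tool_rot: [-3.104, -0.486, 0.002]
contact_force: [-0.2, 0.2, -0.8]
opening: 0.0847
grip_force: 0.0
```

```bash
python3 - <<'E'
from h import *
o=ctrl.get_obs();im=get_image('wrist');cv2.imwrite('pics/w1.png',im[:,:,::-1])
import pickle;pickle.dump(o,open('w1.pkl','wb'));print(o['q'],o['tool_pos'],o['tool_rot'])
K,T=cam('wrist',o);b=blob(im,(150,50,500,350),(105,120,40),(130,255,255));print(b,onplane(K,T,b[:2],.1))
E
```

```text
[-4.94728330e-01 -2.00662327e-01  1.88717939e+00 -5.19951470e-04
  1.45595699e+00  7.65549196e-01] [ 0.483602   -0.17674743  0.21086373] [-3.10366818e+00 -4.85878379e-01  1.59311143e-03]
(np.float64(319.3928022147032), np.float64(189.39526299600124), 3251) [[ 0.48805736 -0.17685658  0.1       ]]
```

View pics/w1.png

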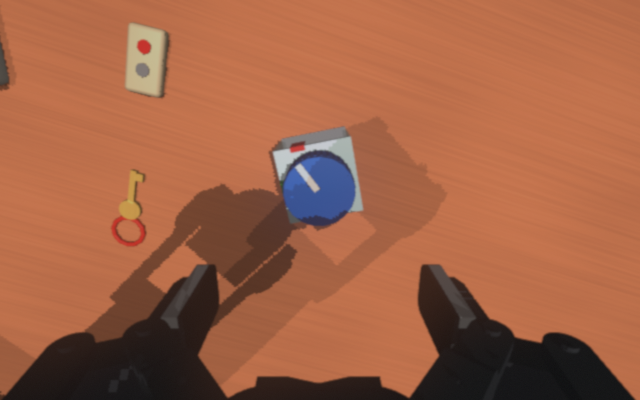

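The wrist view shows the cap centred near (319,189). The shoulder corners are about (273,152), (351,136) and (362,211), and the red mark is at (297,147).

```bash
cat >> h.py <<'E'
from scipy.optimize import minimize, least_squares
def capfit(im,K,T,box,z0,x0):
    "cap centre (x,y) from the centroid of the hull of its blue mask; z0=lower edge"
    X0,Y0,X1,Y1=box;h=cv2.cvtColor(im[Y0:Y1,X0:X1],cv2.COLOR_RGB2HSV);m=cv2.inRange(h,(105,120,30),(130,255,255))
    m=cv2.morphologyEx(m,cv2.MORPH_OPEN,np.ones((3,3)));v,u=np.nonzero(m)
    def cen(p):
        p=cv2.convexHull(np.float32(p));M=cv2.moments(p);return np.array([M['m10'],M['m01']])/M['m00'],M['m00']
    c,a=cen(np.c_[u+X0,v+Y0]);t=np.linspace(0,2*np.pi,60);r=.0275
    P=lambda q:np.vstack([np.c_[q[0]+r*np.cos(t),q[1]+r*np.sin(t),0*t+z] for z in(z0,z0+.028)])
    s=least_squares(lambda q:(cen(proj(K,T,P(q)))[0]-c),x0,x_scale=.01,diff_step=1e-3);return s.x,a,cen(proj(K,T,P(s.x)))[1]
E
python3 - <<'E'
from h import *
import pickle
o=pickle.load(open('w1.pkl','rb'));im=cv2.imread('pics/w1.png')[:,:,::-1];K,T=cam('wrist',o)
print(capfit(im,K,T,(250,130,400,250),.075,[.486,-.176]))
p=onplane(K,T,[(273,152),(351,136),(362,211),(297,147)],.072);print(p.round(4))
e=p[1]-p[0];f=p[2]-p[1];print(np.linalg.norm(e),np.arctan2(e[1],e[0])-np.pi/2,np.linalg.norm(f),np.arctan2(-f[1],-f[0]),'ctr',(p[0]+p[2])/2)
q=onplane(K,T,[(296,165),(318,191)],.103);d=q[0]-q[1];print('pointer yaw',np.arctan2(d[1],d[0]))
for n,bx in [('scene',(215,120,255,150)),('side',(405,145,440,180))]:
    K,T=cam(n);print(n,capfit(cv2.imread(f'pics/{n}0.png')[:,:,::-1],K,T,bx,.075,[.486,-.176]))
E
```

```text
(array([ 0.48611312, -0.1766619 ]), 3551.5, 4470.765320885461)
[[ 0.4987 -0.1342  0.072 ]
 [ 0.53   -0.1899  0.072 ]
 [ 0.4729 -0.22    0.072 ]
 [ 0.5085 -0.1515  0.072 ]]
0.06391902845004205 -2.628849264100218 0.06457725698073936 0.4854608328612136 ctr [ 0.48577113 -0.17709772  0.072     ]
pointer yaw 0.9909081562919602
scene (array([ 0.4845933, -0.1776905]), 262.5, 353.6114833363681)
side (array([ 0.48435731, -0.17456185]), 295.5, 401.14492031931877)
```

In the tool's units: -0.362 m / 0.6 = -0.6033, 0.144 m / 0.6 = 0.24.

>>> jog_arm(moves=[[0.085,0.024,-0.0603,0,0,0,0],[0.085,0.048,-0.1207,0,0,0,0],[0.085,0.072,-0.181,0,0,0,0],[0.085,0.096,-0.2413,0,0,0,0],[0.085,0.12,-0.3017,0,0,0,0],[0.085,0.144,-0.362,0,0,0,0],[0.085,0.168,-0.4223,0,0,0,0],[0.085,0.192,-0.4827,0,0,0,0],[0.085,0.216,-0.543,0,0,0,0],[0.085,0.24,-0.6033,0,0,0,0],[0.085,0.24,-0.6033,0,0,0,0],[0.085,0.24,-0.6033,0,0,0,0]])

```text
t: 2.57
tool_pos: [0.5105, 0.2126, 0.2111]
tool_rot: [3.103, 0.488, -0.001]
contact_force: [-0.0, -0.6, 0.0]
opening: 0.085
grip_force: 0.0
```

```bash
python3 - <<'E'
from h import *
o=ctrl.get_obs();im=get_image('wrist')
import pickle;pickle.dump(o,open('w2.pkl','wb'));print(o['q'],o['tool_pos'],o['tool_rot'])
cv2.imwrite('pics/w2full.png',im[:,:,::-1])
cv2.imwrite('pics/w2.png',cv2.resize(im[90:290,200:440],(720,600),interpolation=cv2.INTER_CUBIC)[:,:,::-1])
E
```

```text
[ 2.60291982e-01 -1.05376085e-01  1.80194088e+00 -4.35470598e-04
  1.44561548e+00  1.51893838e+00] [0.51053805 0.21263534 0.21108662] [ 3.10290833e+00  4.88343959e-01 -8.47300260e-04]
```

View pics/w2.png

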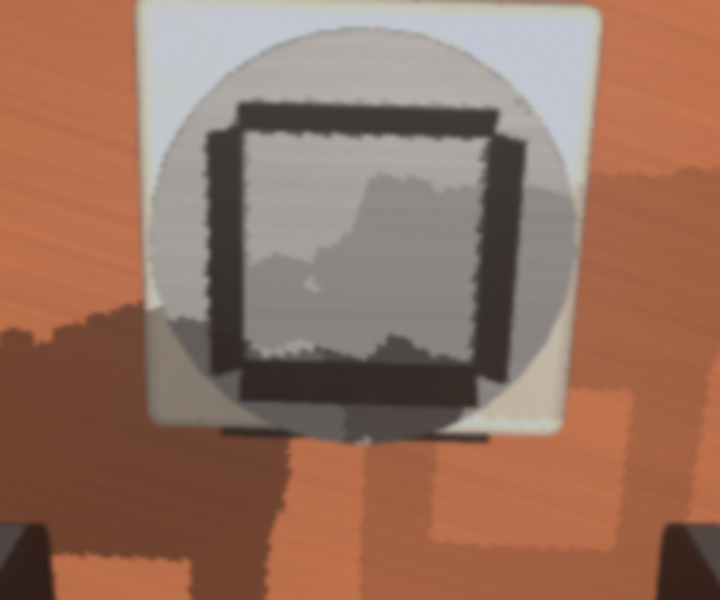

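The crop shows the nest floor corners at about (244,362) and (474,362) at the bottom and (244,133) and (487,138) at the top. The housing top corners are at about (137,3), (602,10), (565,433) and (150,424).

```bash
python3 - <<'E'
from h import *
import pickle
o=pickle.load(open('w2.pkl','rb'));K,T=cam('wrist',o)
f=lambda l,z:onplane(K,T,np.array(l)/3.+[200-1/3,90-1/3],z)
print('cam',T[:3,3])
Rt=R.from_rotvec(o['tool_rot']).as_matrix()
def show(n,l,z):
    p=f(l,z);t=((p-o['tool_pos'])@Rt)[:,:2]*1000;print(n,'world ctr',p.mean(0).round(4));print(t.round(1).tolist())
    for a,b in [(0,1),(3,2),(0,3),(1,2)]:
        d=p[b]-p[a];print('  len %.4f yaw %.4f'%(np.linalg.norm(d),(np.arctan2(d[1],d[0])+np.pi/4)%(np.pi/2)-np.pi/4))
show('floor',[(244,133),(487,138),(474,362),(244,362)],.058)
show('top67',[(244,133),(487,138),(474,362),(244,362)],.067)
show('house',[(140,1),(602,8),(566,433),(150,425)],.034)
show('lipTop',[(239,102),(498,109),(476,404),(240,402)],.073)
show('lipside',[(208,131),(525,142),(507,381),(211,374)],.073)
show('pan',[(150,235),(578,235),(365,28),(365,440)],.058)
E
```

```text
cam [0.58663199 0.2367254  0.35259187]
floor world ctr [0.5167 0.2119 0.058 ]
[[40.0, -30.4], [38.6, 37.3], [-27.9, 36.0], [-27.9, -32.7]]
  len 0.0677 yaw 0.2915
  len 0.0687 yaw 0.3118
  len 0.0679 yaw 0.2790
  len 0.0665 yaw 0.2928
top67 world ctr [0.5188 0.2127 0.067 ]
[[41.2, -29.5], [39.8, 36.1], [-24.6, 34.9], [-24.6, -31.7]]
  len 0.0656 yaw 0.2915
  len 0.0666 yaw 0.3118
  len 0.0658 yaw 0.2790
  len 0.0644 yaw 0.2928
house world ctr [0.5179 0.2114 0.034 ]
[[74.7, -61.8], [72.7, 72.2], [-61.6, 70.1], [-58.7, -67.1]]
  len 0.1340 yaw 0.2975
  len 0.1372 yaw 0.2909
  len 0.1335 yaw 0.2728
  len 0.1344 yaw 0.2968
lipTop world ctr [0.5181 0.2122 0.073 ]
[[50.1, -29.9], [48.2, 38.0], [-35.2, 35.2], [-34.6, -32.6]]
  len 0.0679 yaw 0.2853
  len 0.0677 yaw 0.3027
  len 0.0847 yaw 0.2809
  len 0.0835 yaw 0.2787
lipside world ctr [0.5179 0.2122 0.073 ]
[[42.5, -38.4], [39.6, 45.5], [-28.2, 43.8], [-26.0, -40.5]]
  len 0.0839 yaw 0.2775
  len 0.0843 yaw 0.2865
  len 0.0686 yaw 0.2807
  len 0.0678 yaw 0.2868
pan world ctr [0.5202 0.2123 0.058 ]
[[10.9, -58.4], [10.9, 64.4], [68.1, 3.2], [-53.3, 3.5]]
  len 0.1228 yaw 0.3119
  len 0.1214 yaw 0.3149
  len 0.0892 yaw -0.4918
  len 0.0838 yaw -0.4387
```

In the tool's units: 0.3634 m / 0.6 = 0.6057, 0.138 m / 0.6 = 0.23.

>>> jog_arm(moves=[[0.085,-0.0238,0.0605,0,0,0,0],[0.085,-0.0477,0.1212,0,0,0,0],[0.085,-0.0713,0.1817,0,0,0,0],[0.085,-0.095,0.2423,0,0,0,0],[0.085,-0.1188,0.3028,0,0,0,0],[0.085,-0.1425,0.3633,0,0,0,0],[0.085,-0.1667,0.424,0,0,0,0],[0.085,-0.19,0.4845,0,0,0,0],[0.085,-0.2133,0.545,0.0167,0,0,0],[0.085,-0.2375,0.6057,0.05,0,0,0],[0.085,-0.2375,0.6057,0.0667,0,0,0],[0.085,-0.2375,0.6057,0.1,0,0,0],[0.085,-0.2375,0.6057,0.1333,0,0,0],[0.085,-0.2375,0.6057,0.1667,0,0,0],[0.085,-0.2375,0.6057,0.1917,0,0,0],[0.085,-0.2375,0.6057,0.2167,0,0,0],[0.085,-0.2375,0.6057,0.23,0,0,0],[0.085,-0.2375,0.6057,0.23,0,0,0],[0.085,-0.2375,0.6057,0.23,0,0,0]])

```text
t: 4.2
tool_pos: [0.4854, -0.1779, 0.0733]
tool_rot: [-3.104, -0.484, 0.001]
contact_force: [0.2, -0.2, -0.4]
opening: 0.085
grip_force: 0.0
```

```bash
python3 - <<'E'
from h import *
o=ctrl.get_obs();im=get_image('wrist');print(o['tool_pos'],o['contact_force'])
im2=get_image('side')
cv2.imwrite('pics/w3.png',np.vstack([cv2.resize(im[100:400,120:520],(800,600))[:300*2:1],])[:,:,::-1])
E
```

```text
[ 0.4853989  -0.17785779  0.07330994] [ 0.17504742 -0.19199982 -0.42995882]
```

View pics/w3.png

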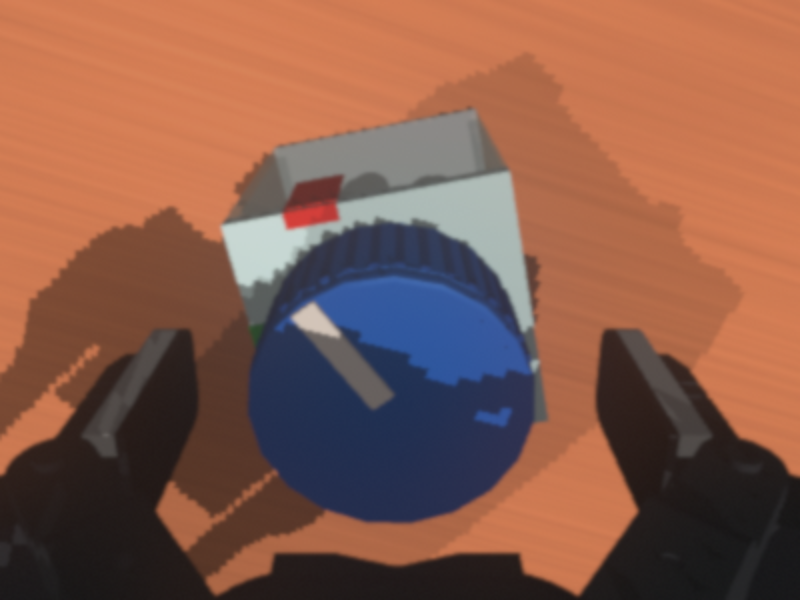

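The cap is centred between the fingers, at (392,400) with the finger midline at x≈396. The sharper shoulder corners are (222,225) and (510,170), with the right edge running to (547,420).

```bash
python3 - <<'E'
from h import *
o=ctrl.get_obs();K,T=cam('wrist',o);Rt=R.from_rotvec(o['tool_rot']).as_matrix();print('toolyaw',np.arctan2(Rt[1,0],Rt[0,0]))
f=lambda l,z:onplane(K,T,np.array(l)/2.+[120-.25,100-.25],z)
p=f([(222,225),(510,170),(547,420)],.072);e=p[1]-p[0];g=p[1]-p[2]
print(np.linalg.norm(e[:2]),np.arctan2(e[1],e[0])+np.pi/2,np.linalg.norm(g),np.arctan2(g[1],g[0]))
n=np.array([-e[1],e[0]])/np.linalg.norm(e);m=(p[0]+p[1])[:2]/2;c=m+n*.032*np.sign(n@(np.array([.486,-.177])-m))
print('ctr',c, 'tool mm',((np.r_[c,.072]-o['tool_pos'])@Rt*1000).round(1))
q=f([(392,400)],.103);print('cap top ctr',q,((q-o['tool_pos'])@Rt*1000).round(1))
q=f([(308,310),(383,402)],.103);d=q[0]-q[1];print('ptr',np.arctan2(d[1],d[0]))
E
```

```text
toolyaw 0.31006420454343336
0.06380300594698977 0.5070718048688077 0.06393107409724881 0.5002827525481935
ctr [ 0.48747775 -0.17741079] tool mm [ 1.1 -0.3  2.6]
cap top ctr [[ 0.48891251 -0.17678312  0.103     ]] [[  2.7  -0.4 -28.4]]
ptr 0.9170234557621
```

>>> jog_arm(moves=[[0.05,0,0,0,0,0,0],[0.05,0,0,0,0,0,0],[0.05,0,0,0,0,0,0],[0.05,0,0,0,0,0,0],[0.05,0,0,0,0,0,0],[0.04,0,0,0,0,0,0],[0.04,0,0,0,0,0,0],[0.04,0,0,0,0,0,0]], clamp_n=80)

```text
t: 4.97
tool_pos: [0.4866, -0.1772, 0.0748]
tool_rot: [3.103, 0.487, 0.001]
contact_force: [-2.3, 1.4, 6.4]
opening: 0.0535
grip_force: 82.8
```

In the tool's units: -0.105 m / 0.6 = -0.175, -0.1 m / 0.6 = -0.1667.

>>> jog_arm(moves=[[0.04,0,0,-0.0083,0,0,0],[0.04,0,0,-0.025,0,0,0],[0.04,0,0,-0.05,0,0,0],[0.04,0,0,-0.0833,0,0,0],[0.04,0,0,-0.1167,0,0,0],[0.04,0,0,-0.15,0,0,0],[0.04,0,0,-0.1667,0,0,0],[0.04,0,0,-0.175,0,0,0],[0.04,0,0,-0.175,0,0,0],[0.04,0,0,-0.175,0,0,0]])

```text
t: 5.8
tool_pos: [0.4854, -0.177, 0.1773]
tool_rot: [-3.103, -0.486, 0.002]
contact_force: [0.9, -0.8, -3.9]
opening: 0.0535
grip_force: 84.8
```

>>> jog_arm(moves=[[0.04,0.005,-0.0133,0,0,0,0],[0.04,0.0167,-0.04,0,0,0,0.0032],[0.04,0.0333,-0.08,0,0,0,0.0095],[0.04,0.0533,-0.1283,0,0,0,0.0159],[0.04,0.0733,-0.1783,0,0,0,0.0223],[0.04,0.0933,-0.2267,0,0,0,0.0286],[0.04,0.1133,-0.2767,0,0,0,0.035],[0.04,0.1333,-0.325,0,0,0,0.0414],[0.04,0.1533,-0.3733,0,0,0,0.0477],[0.04,0.1733,-0.4233,0,0,0,0.0541],[0.04,0.1933,-0.4717,0,0,0,0.0605],[0.04,0.2133,-0.52,0,0,0,0.0668],[0.04,0.2283,-0.5583,0,0,0,0.0691],[0.04,0.24,-0.5833,0,0,0,0.0691],[0.04,0.2458,-0.5983,0,0,0,0.0691],[0.04,0.2475,-0.6023,0,0,0,0.0691],[0.04,0.2475,-0.6023,0,0,0,0.0691],[0.04,0.2475,-0.6023,0,0,0,0.0691],[0.04,0.2475,-0.6023,0,0,0,0.0691],[0.04,0.2475,-0.6023,0,0,0,0.0691]])

```text
t: 7.47
tool_pos: [0.5169, 0.2113, 0.1783]
tool_rot: [3.138, 0.145, -0.0]
contact_force: [-0.1, -0.0, -4.1]
opening: 0.0536
grip_force: 85.0
```

```bash
python3 - <<'E'
from h import *
a=[]
o=ctrl.get_obs();im=get_image('wrist');a.append(o['tool_pos'])
print(o['tool_pos'],o['tool_rot'],o['contact_force'],o['wrist_torque'])
cv2.imwrite('pics/w4.png',cv2.resize(im[100:400,120:520],(800,600))[:,:,::-1])
s=get_image('scene');d=get_image('side');cv2.imwrite('pics/s4.png',s[:,:,::-1]);cv2.imwrite('pics/d4.png',d[:,:,::-1])
A=lambda i,x,y:cv2.resize(i[y:y+100,x:x+133],(399,300),interpolation=cv2.INTER_CUBIC)
c=np.zeros((600,800,3),np.uint8)
c[:,:400]=cv2.resize(im[120:400,220:420],(400,600))
c[:300,400:799]=A(s,300,130);c[300:,400:799]=A(d,250,195)
cv2.imwrite('pics/c4.png',c[:,:,::-1])
E
```

```text
[0.51691021 0.21128774 0.17827127] [ 3.13802724e+00  1.45049980e-01 -8.78061330e-05] [-0.10971925 -0.00890268 -4.06310335] [ 0.05408899 -0.05075171 -0.04393792]
```

View pics/w4.png

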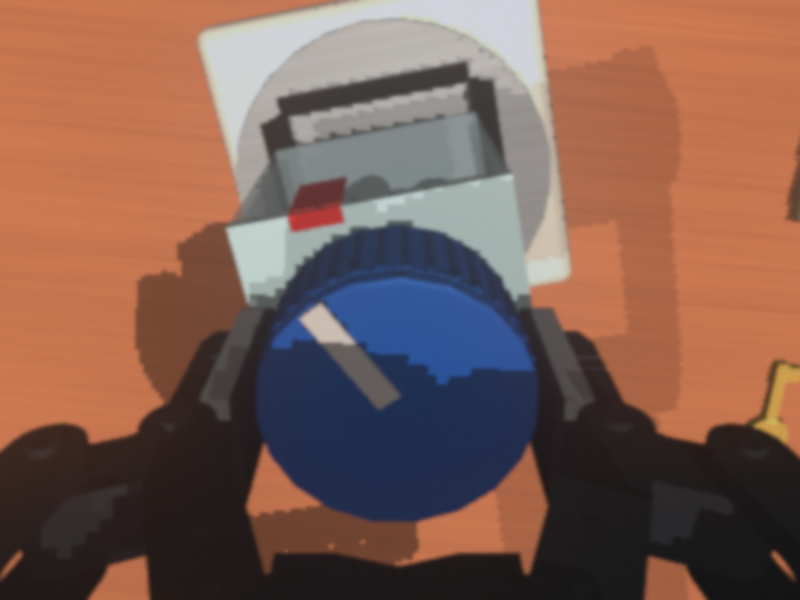

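The jar is carried level, its edges parallel to the nest's. The shoulder edge runs (228,228)–(513,175), the bottom edge (275,150)–(475,113), and the front lip (280,100)–(467,64).

```bash
python3 - <<'E'
from h import *
o=ctrl.get_obs();K,T=cam('wrist',o)
f=lambda l,z:onplane(K,T,np.array(l)/2.+[120-.25,100-.25],z)
def ctr(n,l,z,h):
    p=f(l,z)[:,:2];e=p[1]-p[0];y=np.arctan2(e[1],e[0])+np.pi/2;m=p.mean(0)-h*np.array([np.cos(y),np.sin(y)])
    print(n,'len %.4f yaw %.4f'%(np.linalg.norm(e),y),m.round(4))
b=o['tool_pos'][2]-.0735
ctr('shoulder',[(228,228),(513,175)],b+.072,.032)
ctr('bottom',[(275,150),(475,113)],b,.032)
ctr('lip outer',[(280,100),(467,64)],.073,.042)
ctr('house',[(198,33),(538,-20)],.034,.07)
E
```

```text
shoulder len 0.0627 yaw 0.2857 [0.5177 0.211 ]
bottom len 0.0639 yaw 0.2788 [0.5167 0.2122]
lip outer len 0.0672 yaw 0.2820 [0.5175 0.2117]
house len 0.1359 yaw 0.2417 [0.5131 0.2124]
```

In the tool's units: 0.046 m / 0.6 = 0.0767, 0.043 m / 0.6 = 0.0717.

>>> jog_arm(moves=[[0.04,0,0,0.0133,0,0,0],[0.04,0,0,0.03,0,0,0],[0.04,0,0,0.0433,0,0,0],[0.04,0,0,0.0533,0,0,0],[0.04,0,0,0.06,0,0,0],[0.04,0,0,0.0667,0,0,0],[0.04,0,0,0.0717,0,0,0],[0.04,0,0,0.0767,0,0,0],[0.04,0,0,0.0767,0,0,0],[0.04,0,0,0.0767,0,0,0]])

```text
t: 8.45
tool_pos: [0.517, 0.2123, 0.1326]
tool_rot: [-3.138, -0.147, -0.0]
contact_force: [-0.3, 0.2, -3.2]
opening: 0.0534
grip_force: 85.1
```

>>> jog_arm(moves=[[0.04,0,0,0.005,0,0,0],[0.04,0,0,0.01,0,0,0],[0.04,0,0,0.01,0,0,0],[0.04,0,0,0.01,0,0,0]])

```text
t: 8.78
tool_pos: [0.5173, 0.2124, 0.1268]
tool_rot: [-3.138, -0.147, -0.002]
contact_force: [0.3, 0.4, -1.6]
opening: 0.0536
grip_force: 85.3
```

In the tool's units: 0.005 m / 0.6 = 0.0083, 0.003 m / 0.6 = 0.005.

>>> jog_arm(moves=[[0.04,0,0,0.005,0,0,0],[0.04,0,0,0.0083,0,0,0],[0.04,0,0,0.0083,0,0,0],[0.04,0,0,0.0083,0,0,0]])

```text
t: 9.12
tool_pos: [0.5173, 0.2125, 0.1217]
tool_rot: [-3.138, -0.147, -0.002]
contact_force: [-0.1, 1.3, 1.2]
opening: 0.0539
grip_force: 85.5
```

>>> jog_arm(moves=[[0.07,0,0,0,0,0,0],[0.07,0,0,0,0,0,0],[0.07,0,0,0,0,0,0],[0.07,0,0,0,0,0,0],[0.07,0,0,0,0,0,0],[0.07,0,0,0,0,0,0]])

```text
t: 9.62
tool_pos: [0.5168, 0.2122, 0.1212]
tool_rot: [3.138, 0.147, -0.0]
contact_force: [-0.5, -0.4, 0.2]
opening: 0.0699
grip_force: 0.0
```

```bash
python3 - <<'E'
from h import *
o=ctrl.get_obs();im=get_image('wrist');s=get_image('scene');d=get_image('side')
A=lambda i,x,y:cv2.resize(i[y:y+100,x:x+133],(399,300),interpolation=cv2.INTER_CUBIC)
c=np.zeros((600,800,3),np.uint8)
c[:,:400]=cv2.resize(im[100:400,220:420],(400,600))
c[:300,400:799]=A(s,295,130);c[300:,400:799]=A(d,250,195)
cv2.imwrite('pics/c5.png',c[:,:,::-1])
E
```

```text
(no output)
```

View pics/c5.png

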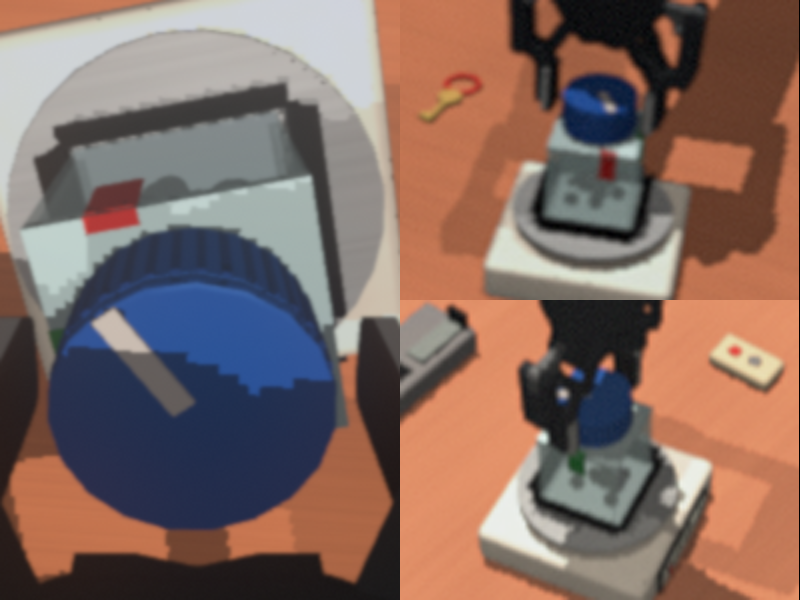

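The jar sits squarely inside the nest, its base within the black walls, and the pan is depressed. The pointer is still near the red mark. Next I'll regrip harder and unscrew in stages.

In the tool's units: 0.001 m / 0.6 = 0.0017.

>>> jog_arm(moves=[[0.05,0.0017,0,0,0,0,0],[0.04,0.0017,0,0,0,0,0],[0.04,0.0017,0,0,0,0,0],[0.04,0.0017,0,0,0,0,0],[0.04,0.0017,0,0,0,0,0],[0.04,0.0017,0,0,0,0,0]], clamp_n=115)

```text
t: 10.27
tool_pos: [0.5179, 0.2126, 0.1214]
tool_rot: [-3.138, -0.147, -0.001]
contact_force: [0.5, 1.8, 0.6]
opening: 0.0528
grip_force: 119.9
```

>>> jog_arm(moves=[[0.04,0,0,0,0,0,-0.0159],[0.04,0,0,-0.0005,0,0,-0.0382],[0.04,0,0,-0.0008,0,0,-0.0605],[0.04,0,0,-0.0012,0,0,-0.0828],[0.04,0,0,-0.0017,0,0,-0.105],[0.04,0,0,-0.002,0,0,-0.1273],[0.04,0,0,-0.002,0,0,-0.1273],[0.04,0,0,-0.002,0,0,-0.1273]])

```text
t: 10.93
tool_pos: [0.5179, 0.212, 0.1225]
tool_rot: [3.046, 0.765, -0.0]
contact_force: [0.4, -1.2, 0.5]
opening: 0.0531
grip_force: 120.1
```

```bash
python3 - <<'E'
from h import *
o=ctrl.get_obs();print(o['wrist_torque'])
im=get_image('wrist');d=get_image('side');s=get_image('scene')
A=lambda i,x,y:cv2.resize(i[y:y+100,x:x+133],(399,300),interpolation=cv2.INTER_CUBIC)
c=np.zeros((600,800,3),np.uint8)
c[:,:400]=cv2.resize(im[100:400,220:420],(400,600))
c[:300,400:799]=A(s,295,130);c[300:,400:799]=A(d,250,195)
cv2.imwrite('pics/c6.png',c[:,:,::-1])
E
```

```text
[-0.23114582 -0.07002182  0.03012381]
```

View pics/c6.png

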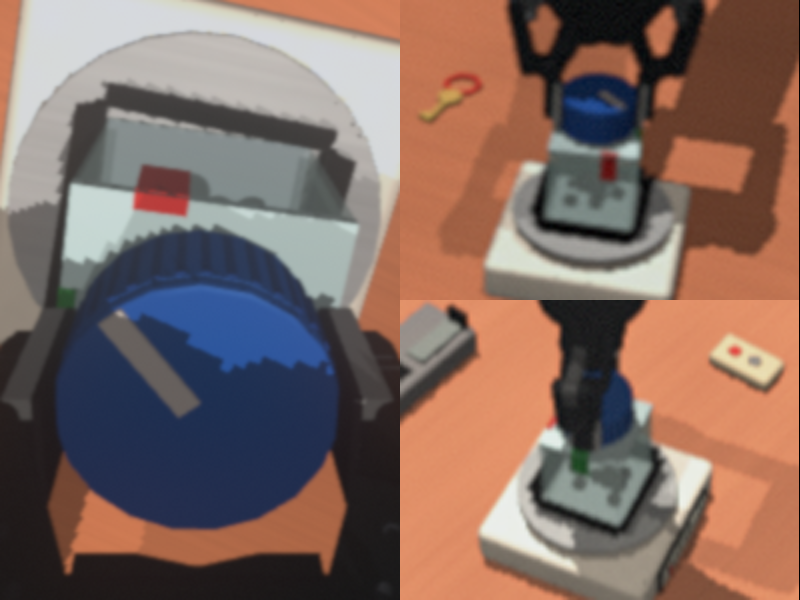

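The pointer is unchanged relative to the fingers, so there's no slip, and the jar is still square in the nest. I'll turn the remaining ~0.74 rad.

In the tool's units: -0.0018 m / 0.6 = -0.003, -0.0016 m / 0.6 = -0.0027, -0.74 rad / 3.1416 = -0.2355.

>>> jog_arm(moves=[[0.04,0,0,-0.0003,0,0,-0.0255],[0.04,0,0,-0.0007,0,0,-0.0509],[0.04,0,0,-0.001,0,0,-0.0764],[0.04,0,0,-0.0013,0,0,-0.1019],[0.04,0,0,-0.0017,0,0,-0.1273],[0.04,0,0,-0.002,0,0,-0.1528],[0.04,0,0,-0.0023,0,0,-0.1783],[0.04,0,0,-0.0027,0,0,-0.2037],[0.04,0,0,-0.003,0,0,-0.2228],[0.04,0,0,-0.003,0,0,-0.2355],[0.04,0,0,-0.003,0,0,-0.2355],[0.04,0,0,-0.003,0,0,-0.2355]])

```text
t: 12.08
tool_pos: [0.5178, 0.2124, 0.1242]
tool_rot: [-2.564, -1.815, 0.0]
contact_force: [-0.1, -0.1, 0.8]
opening: 0.053
grip_force: 120.1
```

```bash
python3 - <<'E'
from h import *
o=ctrl.get_obs();print(o['wrist_torque']);K,T=cam('wrist',o);Rt=R.from_rotvec(o['tool_rot']).as_matrix()
print('tool yaw',np.arctan2(Rt[1,0],Rt[0,0]))
im=get_image('wrist');cv2.imwrite('pics/w7.png',im[:,:,::-1])
# pointer: white-grey pixels on the cap top
h=cv2.cvtColor(im[235:320,250:385],cv2.COLOR_RGB2HSV);m=cv2.inRange(h,(0,0,70),(180,90,255))
n,l,st,ce=cv2.connectedComponentsWithStats(m)
for i in range(1,n):
    if st[i,4]>60: 
        v,u=np.nonzero(l==i);p=onplane(K,T,np.c_[u+250,v+235],.154)[:,:2];p-=p.mean(0);w=np.linalg.svd(p,full_matrices=False)[2][0];print(st[i],ce[i]+[250,235],'yaw',np.arctan2(w[1],w[0])%np.pi)
E
```

```text
[-0.00065914  0.03356293  0.06082756]
tool yaw 1.2321175720349675
[  0   0  22  23 302] [257.59933775 242.9602649 ] yaw 0.6012034641633857
[112   0  23  21 358] [374.88826816 243.24022346] yaw 1.9998950508296995
[ 19  19  52  55 964] [294.01970954 280.93049793] yaw 1.8634632658690284
```

In the tool's units: -0.008 m / 0.6 = -0.0133, -0.006 m / 0.6 = -0.01.

>>> jog_arm(moves=[[0.04,0,0,-0.0033,0,0,0],[0.04,0,0,-0.0067,0,0,0],[0.04,0,0,-0.01,0,0,0],[0.04,0,0,-0.0133,0,0,0],[0.04,0,0,-0.0133,0,0,0],[0.04,0,0,-0.0133,0,0,0]])

```text
t: 12.63
tool_pos: [0.518, 0.2124, 0.1326]
tool_rot: [2.562, 1.817, 0.001]
contact_force: [-0.6, 0.5, -0.4]
opening: 0.0529
grip_force: 120.1
```

Only the cap's weight is on the wrist, so I'll continue up.

In the tool's units: -0.029 m / 0.6 = -0.0483, -0.027 m / 0.6 = -0.045.

>>> jog_arm(moves=[[0.04,0,0,-0.005,0,0,0],[0.04,0,0,-0.01,0,0,0],[0.04,0,0,-0.015,0,0,0],[0.04,0,0,-0.02,0,0,0],[0.04,0,0,-0.025,0,0,0],[0.04,0,0,-0.03,0,0,0],[0.04,0,0,-0.035,0,0,0],[0.04,0,0,-0.04,0,0,0],[0.04,0,0,-0.045,0,0,0],[0.04,0,0,-0.0483,0,0,0],[0.04,0,0,-0.0483,0,0,0],[0.04,0,0,-0.0483,0,0,0],[0.04,0,0,-0.0483,0,0,0]])

```text
t: 13.72
tool_pos: [0.5177, 0.2123, 0.1611]
tool_rot: [-2.562, -1.817, 0.001]
contact_force: [0.9, -0.3, -0.3]
opening: 0.0531
grip_force: 120.1
```

```bash
python3 - <<'E'
from h import *
o=ctrl.get_obs()
im=get_image('wrist');d=get_image('side');s=get_image('scene')
A=lambda i,x,y:cv2.resize(i[y:y+100,x:x+133],(399,300),interpolation=cv2.INTER_CUBIC)
c=np.zeros((600,800,3),np.uint8)
c[:,:400]=cv2.resize(im[100:400,220:420],(400,600))
c[:300,400:799]=A(s,295,130);c[300:,400:799]=A(d,250,195)
cv2.imwrite('pics/c8.png',c[:,:,::-1])
E
```

```text
(no output)
```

View pics/c8.png

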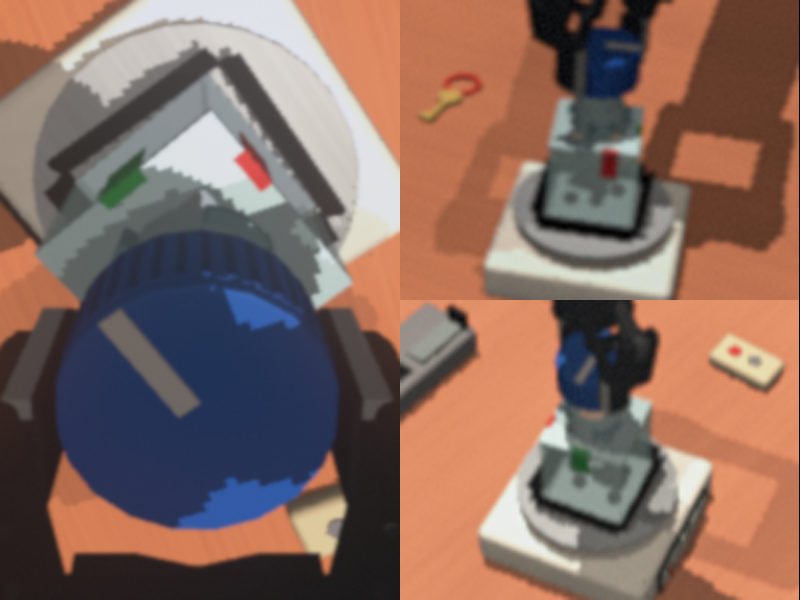

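The cap is off and held level over the open neck, about 2 cm above the mouth, and the jar is still seated in the nest. Handing in.

```bash
python3 -c "
from station import ctrl, get_image, camera_params
print(ctrl.finish_job())"
```

```text
the job is handed in; nothing more can be done
None
```

The job is handed in at about 14 s: the jar sits squarely in the nest with its weight on the pan, and the unscrewed cap is held level about 2 cm above the open mouth.

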